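# Shift the drum sander into third gear

## Robot

A 7-joint arm with a two-finger parallel gripper is mounted at the origin on the work surface. World frame = base frame: x ahead of the robot, y to its left, z up, the work surface at z = 0. Lengths are in mm, angles in rad, forces in N, time in s.
With the tool pointing down it reaches from about 425 to 975 mm from the base axis. Payload 16.7 kg.
Tool frame: the origin (TCP) lies between the finger pads; the fingertips stand 25 mm ahead of it and the grasp point (between the pads) lies 6 mm ahead of it (env.nose_length is the distance from the TCP to the fingertips, in mm); z points along the fingers, x is the direction in which the jaws open and shut, and the axes are right-handed (so a half turn about z gives the same grasp; the last joint's range is limited). The gripper opens to 85 mm and grips with 20 to 120 N. Pads are 22 mm wide; open, the fingers measure 114 mm over their backs; the gripper's body (76 mm by 85 mm) begins 54 mm behind the grasp point. The pads swing forward as they close: fully open they stand 13 mm farther back than shut.
Start: joints at [-1.409, 0.426, 0.074, 1.606, -0.034, 1.111, -0.067], TCP at [207.077, 642.415, 256.302] pointing down, gripper open.
Joint ranges: [-2.85, 2.85], [-0.5, 2.14], [-1.23, 1.37], [0.21, 2.46], [-1.02, 4.16], [0.16, 2.05], [-2.73, 2.73]. Speed limits (rad/s): [1.89, 1.89, 2.39, 2.39, 3.01, 3.01, 3.01].

## Interface

Orientations are given as a unit quaternion [x, y, z, w].
In Python, from station import status, vision, order, trace, landmark_of, env gives the robot as it stands.
- The arm moves only by the tool send_rows, never from a script. Its argument "increments" is one flat list of numbers, 6 for each row, row after row: the shift along the world's x, y, z in m, then the turn, a rotation vector about the world's x, y, z in degrees. A call has exactly 5 rows; each row is the pose to reach, as a shift and turn from the pose commanded when the call began; what a row does not reach only later rows make up. A row lasts 1/12 s, in which the tool goes at most 41.7 mm and 7.16 degrees, less where a joint would pass 70% of its speed; a pose out of reach is approached as far as the arm can. A call with a gripper value outside its range is refused whole. "claw" is the opening, from 0 (shut) to 1 (fully open), set as the call begins (left out, the last holds). The fingers move at their own pace and stop on an object; "force" is the grip in N (left out, the last holds). Time passes only in rows, so rows that repeat a pose let the fingers close, or fill a call up. It gives the time, the measured TCP pose, the force and the opening at its end, in the units of the state.
- status.read_state(): the state, without advancing time (a new reading comes with each control period).
- vision.read_camera(name): name is "scene" or "side" or "wrist"; returns a dict with "frame" (480x640x3 uint8, red, green, blue), "z_map" (480x640 float32, mm along the optical axis (not along the pixel's ray), 0 where there is no reading), "camera_matrix" (3x3 intrinsics, pixels), "dist_coeffs" ([k1, k2, p1, p2, k3] as OpenCV has them; the pictures are not rectified), "position" and "rotation" of the camera in the world. Camera axes: x right, y down, z forward; pixel columns grow to the right and rows downward; lengths in mm; the calibration is good to about 2 mm. A picture is of the moment at which its call begins.
- order.close_job(): hands the job in, once; it reports no verdict.
Trained networks look in the newest picture that a camera, given by its name, has taken for a name from the list of things; names that differ only in an ending like _2 or _b are one class to them, and where a whole thing is asked for, a point or a joint stands for the part that bears it (a point fixed in the world has none). Each returns a list of dicts, best first, with "confidence" (0 to 1); they miss things now and then, are a little off and sometimes report something else, mostly with a low value. They report only what shows in the picture. A call takes as long as a camera call.
- trace(target, camera): "pixels" (480x640 bool, what is visible of it) and "pixel" ([column, row] in pixels, amid what is visible of it).
- landmark_of(target, camera): "pixel" ([column, row] in pixels: a listed point, or the origin of a listed thing).
The state is a dict: "clock": time; "joints": joint angles; "joint_velocities": joint speeds; "joint_torque": joint torques, N m; "eef_pos": TCP position; "orientation": TCP orientation; "ft_force": force on the tool from outside, world axes, zero at the start; "moment": the same for the moment, N m; "width": finger opening in mm.
Only numpy, scipy, OpenCV 4.12 (cv2) and the standard library are available. Lean on these libraries where they do the work, as an engineer would, in place of code of your own. Each camera call takes 0.05 s, during which the arm holds its last target.

## Task

Put the drum sander into third gear: with the outside of the fingers, push its gear lever out of the second slot to the middle of the H gate, across to the right, then forward until it is fully home in the third slot (front right, three red dimples). Only push the lever, gently; do not grip it, and do not run it into the first or fourth slot on the way. Leave the moulds, tools and other loose things where they are, and finish with the hand clear of the lever.

Things in the scene. Friction and masses are not known exactly. Their poses are not given: they have to be found in the camera images.
- machine: Pale green bench drum sander fixed to the table; yaw varies. Origin on the table under the gearbox's middle; x = forward (away from the robot at yaw 0), y = left, z up. Gearbox 200 x 170 mm, 85 high; raised aluminium gate plate 134 x 120 on top. Grey motor at x 100 to 220, up to 113 high; sanding drum at y 115 to 245, up to 104 high, work rest before it. Over the plate stands only the lever.
- gate (a point): Middle of the H gate, on the plate's upper face, 108 mm above the table. Two slots along machine x, at y = +22 mm (left) and -22 mm (right), joined by a cross passage along y at x = 0. All are 18 mm wide for a 12 mm stick. Tongues between the slots, before and behind the passage, block sideways motion unless tilt_fa is within about 0.03 of 0.
- slot3 (a point): Where the stick passes the plate's upper face when home in the third slot: 32 mm forward and 22 mm right of the gate's middle. Slots: first = front left (one dimple), second = rear left (two dimples), third = front right (three red dimples), fourth = rear right (four dimples); the dimples are on the plate just past each slot's end.
- pivot (a point): The lever's pivot inside the gearbox, 14 mm above the table, 94 mm under the gate's middle. In machine axes the knob's centre lies from here at x = 165 mm cos(tilt_lr) sin(tilt_fa), y = -165 mm sin(tilt_lr), z = 165 mm cos(tilt_lr) cos(tilt_fa): about 55 mm of travel forward or back and 39 mm left or right of the middle.
- lever: Gear lever: steel stick 12 mm thick, black ball knob 36 mm across on top. Origin = knob's centre (179 mm above the table when upright, up to 14 mm lower in a slot's end); z up along the stick. Starts in the second slot (rear left), not always fully home. No spring: friction holds it where it is left, and about 2 to 4 N on the knob moves it.
- tilt_fa (a joint): Lever's tilt forward (rad): + = knob forward (machine +x), - = back; stops at -0.34 and +0.34 (slot ends); 0 = in line with the cross passage.
- tilt_lr (a joint): Lever's tilt sideways (rad): + = knob to the right (machine -y), - = left; stops at -0.26 and +0.26; about -0.24 in the left slots (first, second), about +0.24 in the right slots (third, fourth).
- mould_a: light beech paddle mould lying flat, 215 mm long along its x, round 90 mm head 30 mm thick at +x; loose, to be left where it is. Origin at the centre of the underside near mid-length.
- mould_b: dark paddle mould lying flat, 215 mm long along its x, round 90 mm head 30 mm thick at +x; loose, to be left where it is. Origin at the centre of the underside near mid-length.
- rest_blank: light wooden blank 60 x 90 x 28 mm lying on the sander's steel work rest (rest top 50 mm above the table); loose, to be left where it is. Origin at the centre of the underside.
- tin: blue open tin, 74 mm across, 85 mm high; loose, to be left where it is. Origin at the centre of the underside.
- glue: white glue bottle with orange cap, 60 mm across, 130 mm high; loose, to be left where it is. Origin at the centre of the underside.
- block: dark wooden block 70 x 70 x 50 mm; loose, to be left where it is. Origin at the centre of the underside.

How it is judged (in metres and radians):
On the way, in this order (a step that is already met when the one before it is completed fails the run):
1. the lever is out of the second slot, in line with the cross passage, still on the left (value of joint tilt_fa between -0.08 and 0.12 rad and value of joint tilt_lr below -0.12 rad).
2. the lever is across on the right, in line with the cross passage (value of joint tilt_lr above 0.15 rad and value of joint tilt_fa between -0.12 and 0.12 rad).
At the end, for the whole second after the job is handed in: The lever stands in the third slot (tilt_lr over 0.15), tilted forward by more than 0.29 rad (stop at 0.34), at rest (value of joint tilt_fa above 0.29 rad and value of joint tilt_lr above 0.15 rad and velocity of joint tilt_fa between -0.05 and 0.05 rad/s); the robot touches nothing.
It fails at once if the lever is run into the first slot (front left, beyond 0.2 rad) (value of joint tilt_fa above 0.2 rad and value of joint tilt_lr below 0 rad).
It fails at once if the lever is run into the fourth slot (rear right, beyond 0.2 rad) (value of joint tilt_fa below -0.2 rad and value of joint tilt_lr above 0 rad).
It fails at once if the lever is gripped or forced (over 30 N between fingers and lever) (contact force between the fingers and lever above 30 N).
It fails at once if a loose thing is lifted or moved by more than 25 mm (distance of any of mould_a, mould_b, rest_blank, tin, glue, block from where it was at the start of the episode above 0.025 m).
It also fails if it takes over 51 s, if anything falls off the work surface, if the arm or the gripper's body presses on something with over 40 N, if the wrist force passes 120 N, or if a joint passes its speed limit or range.

## Working session

There is one attempt and no reset: what is moved stays moved. The work goes in short steps, Python scripts to look and compute and a tool call to move; the robot and the scene stay as the last step left them, time stands still between calls to the robot, and variables do not carry over. Pictures are saved under pics/ and viewed, and the job is handed in when it is done.

Besides the shell and the picture viewer there is one more tool, called after ">>>" as name(argument=value, ...) on one line, values as JSON. send_rows: Moves the arm, as the interface text tells. Its arguments: {"type":"object","properties":{"increments":{"type":"array","items":{"type":"number"}},"claw":{"type":"number"},"force":{"type":"number"}},"required":["increments"]}

```bash
ls; mkdir -p pics; cat > h.py <<'E'
import numpy as np, cv2
from station import status, vision, order, trace, landmark_of, env
def cam(n,save=None):
    c=vision.read_camera(n)
    if save: cv2.imwrite('pics/'+save,c['frame'][:,:,::-1])
    return c
def ray(c,p):
    u=cv2.undistortPoints(np.array([[p]],float),c['camera_matrix'],np.array(c['dist_coeffs'],float))[0,0]
    return np.array([u[0],u[1],1.])
def rot(c):
    R=np.array(c['rotation'],float)
    if R.shape!=(3,3):
        from scipy.spatial.transform import Rotation
        R=Rotation.from_quat(R).as_matrix()
    return R
def at_z(c,p,z):
    d=rot(c)@ray(c,p); o=np.array(c['position'],float)
    return o+d*(z-o[2])/d[2]
def at_depth(c,p,d=None):
    if d is None: d=c['z_map'][int(round(p[1])),int(round(p[0]))]
    return np.array(c['position'],float)+rot(c)@(ray(c,p)*d)
def proj(c,P):
    R=rot(c); q=R.T@(np.array(P,float)-np.array(c['position'],float))
    return cv2.projectPoints(q.reshape(1,1,3),np.zeros(3),np.zeros(3),c['camera_matrix'],np.array(c['dist_coeffs'],float))[0].ravel()
E
python3 - <<'E'
from h import *
np.set_printoptions(precision=3,suppress=True)
print(status.read_state(), env.nose_length)
for n in ['scene','side','wrist']:
    c=cam(n,n+'0.png'); print(n,c['position'],c['rotation'])
    for t in ['gate','slot3','lever','machine']:
        for r in landmark_of(t,n)[:2]: print(t,r['pixel'],r['confidence'])
E
```

```text
pics
{'clock': 0.0, 'joints': array([-1.408,  0.427,  0.074,  1.607, -0.034,  1.111, -0.067]), 'joint_velocities': array([-0.001, -0.001,  0.   ,  0.001, -0.   , -0.   , -0.001]), 'joint_torque': array([ -0.004, -94.985,   3.758, -46.348,   0.019,   0.011,   0.   ]), 'eef_pos': array([206.965, 642.083, 255.575]), 'orientation': array([ 0.808,  0.589, -0.001,  0.   ]), 'ft_force': array([ 1.085,  0.442, -0.471]), 'moment': array([-0.012, -0.035, -0.026]), 'width': 85.68628247978641} 25.0
scene [1340.459   69.741 1121.283] [ 0.638  0.696 -0.239 -0.227]
gate [293.2, 224.4] 0.9
slot3 [361.9, 224.6] 0.74
slot3 [287.5, 237.9] 0.67
lever [308.5, 197.4] 0.79
machine [293.3, 251.2] 0.88
side [ 315.293 -817.9    892.17 ] [ 0.903 -0.122  0.063 -0.406]
slot3 [321.7, 258.5] 0.86
lever [285.3, 228.5] 0.7
lever [356.6, 333.1] 0.3
machine [308.4, 281.6] 0.92
wrist [142.382 663.964 373.272] [0.801 0.583 0.079 0.109]
```

View pics/scene0.png

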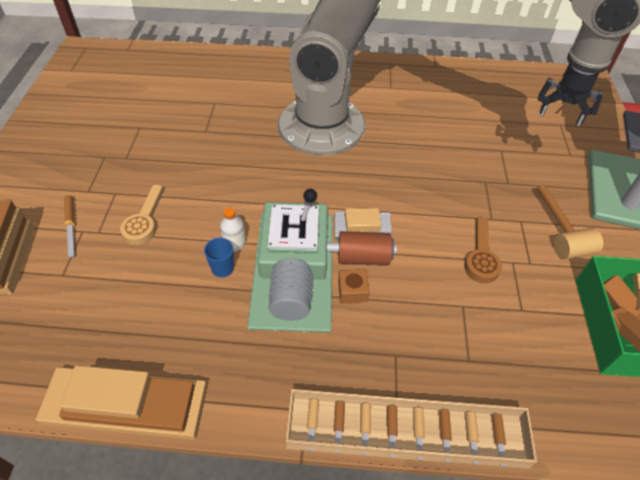

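View pics/side0.png

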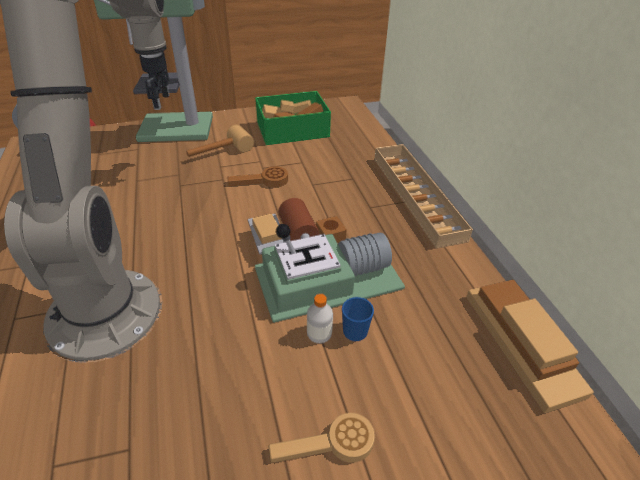

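```bash
python3 - <<'E'
from h import *
np.set_printoptions(precision=1,suppress=True)
for n,pts in [('scene',{'gate':[293.2,224.4],'s3':[287.5,237.9],'s3b':[361.9,224.6],'knob':[308.5,197.4],'mach':[293.3,251.2]}),('side',{'s3':[321.7,258.5],'knob':[285.3,228.5],'mach':[308.4,281.6]})]:
    c=cam(n)
    for k,p in pts.items():
        z={'g':108,'s':108,'k':173,'m':0}[k[0]]
        print(n,k,at_z(c,p,z),at_depth(c,p))
    s=cv2.resize(c['frame'][150:330,200:440],None,fx=3.3,fy=3.3,interpolation=cv2.INTER_CUBIC)
    cv2.imwrite('pics/%s0z.png'%n,s[:,:,::-1])
E
```

```text
scene gate [519.  -35.1 108. ] [515.5 -35.6 103.8]
scene s3 [562.9 -44.6 108. ] [563.9 -44.5 109.3]
scene s3b [504.  137.2 108. ] [480.8 139.1  79.9]
scene knob [483.1   0.1 173. ] [483.5   0.1 173.5]
scene mach [523.3 -36.4   0. ] [590.7 -27.6  92.4]
side s3 [553.3 -56.5 108. ] [555.5 -49.6 100.9]
side knob [476.5   3.8 173. ] [474.4  -7.  182.4]
side mach [527.1 -27.2   0. ] [ 506.5 -104.2   86.9]
```

Scene view: the sander is at about (292,240), with the knob at (309,196) in the rear-left slot. The glue bottle (232,228) and tin (220,257) stand to the right of the machine, and the blank (362,220) to its left. I'll zoom in for yaw and gate position.

View pics/scene0z.png

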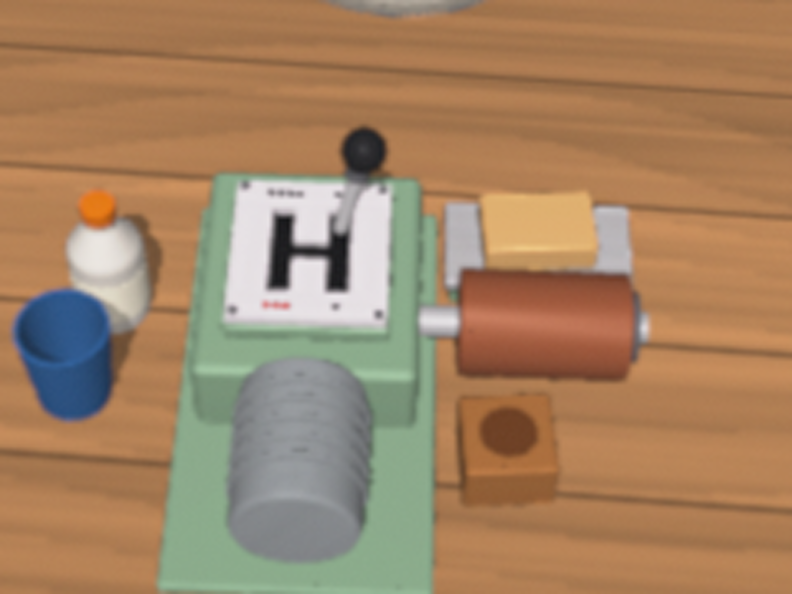

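View pics/side0z.png

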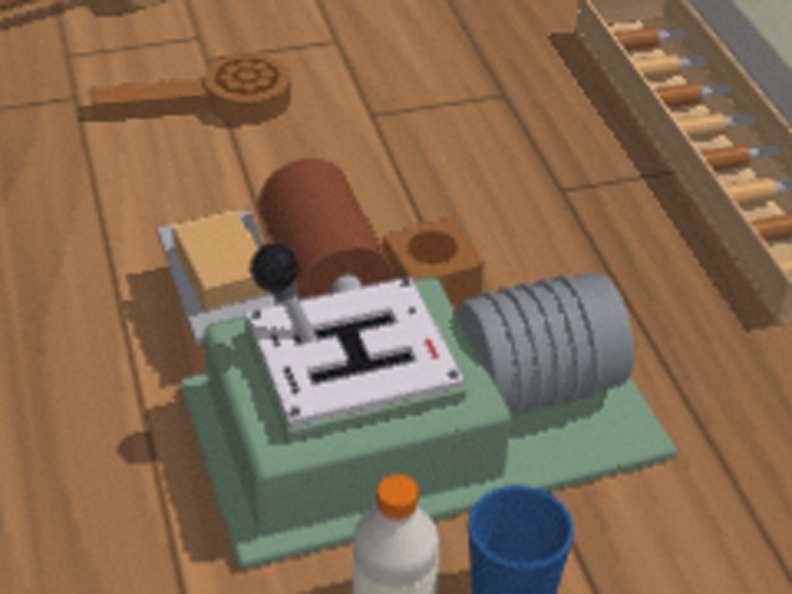

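```bash
python3 - <<'E'
from h import *
np.set_printoptions(precision=1,suppress=True)
from scipy.ndimage import label
for n in ['scene','side']:
    c=cam(n)
    H,W=480,640
    f=c['frame'].astype(int)
    # 3D points
    uv=np.stack(np.meshgrid(np.arange(W),np.arange(H)),-1).reshape(-1,1,2).astype(float)
    u=cv2.undistortPoints(uv,c['camera_matrix'],np.array(c['dist_coeffs'],float)).reshape(H,W,2)
    d=c['z_map'][...,None]
    P=np.concatenate([u,np.ones((H,W,1))],-1)*d@rot(c).T+np.array(c['position'])
    bright=(f.min(-1)>170)&(f.max(-1)-f.min(-1)<30)
    m=bright&(abs(P[...,2]-108)<8)&(abs(P[...,0]-520)<120)&(abs(P[...,1]+35)<120)
    l,k=label(m); s=np.bincount(l.ravel());s[0]=0; m=l==s.argmax()
    cm=m.astype(np.uint8)
    cs,_=cv2.findContours(cm,cv2.RETR_EXTERNAL,cv2.CHAIN_APPROX_NONE)
    pts=np.array([at_z(c,p,108)[:2] for p in cs[0][:,0].astype(float)],np.float32)
    print(n,m.sum(),np.median(P[m][:,2]),cv2.minAreaRect(pts), cv2.boxPoints(cv2.minAreaRect(pts)))
    # dark knob
    k=(f.max(-1)<60)&(P[...,2]>140)&(P[...,2]<205)&(abs(P[...,0]-480)<60)&(abs(P[...,1])<60)
    ys,xs=np.nonzero(k); 
    (uu,vv),r=cv2.minEnclosingCircle(np.stack([xs,ys],1).astype(np.float32))
    print('knob',k.sum(),uu,vv,r,[at_z(c,[uu,vv],z) for z in (165,170,175)], np.median(P[k],0))
    for t in ('machine','gate','pivot','slot3'):
        print(t,[(r['pixel'],r['confidence']) for r in landmark_of(t,n)[:3]])
E
```

```text
scene 1560 107.79299686112086 ((524.4259643554688, -34.08551025390625), (140.06375122070312, 121.47399139404297), 2.913869857788086) [[451.4  23. ]
 [457.6 -98.3]
 [597.5 -91.2]
 [591.3  30.1]]
knob 120 309.6875 195.5625 6.5700364112854 [array([469.4,   1.9, 165. ]), array([474. ,   2.2, 170. ]), array([478.6,   2.6, 175. ])] [481.2   3.5 177.6]
machine [([293.5, 253.2], 0.7)]
gate [([290.9, 225.1], 0.9), ([235.2, 244.0], 0.34)]
pivot []
slot3 [([285.9, 237.1], 0.95)]
side 1110 109.16832554680366 ((520.821044921875, -31.75279998779297), (133.42117309570312, 119.51834869384766), 2.9128167629241943) [[451.2  24.5]
 [457.2 -94.8]
 [590.5 -88. ]
 [584.4  31.3]]
knob 158 282.0 232.0 8.24631118774414 [array([467.6,   2.2, 165. ]), array([466.5,  -3.5, 170. ]), array([465.5,  -9.1, 175. ])] [467.8  -8.4 176.7]
machine [([306.8, 281.0], 0.81)]
gate [([310.2, 258.0], 0.72)]
pivot []
slot3 [([324.0, 258.6], 0.66)]
```

Both cameras agree on the yaw (+2.9°), and put the gate at about (521,-33) and the knob at about (469,2,166). That fits a knob nearly home in the second slot, where the model predicts (466,3,165). I'm moving over with the fingers shut and the jaws along machine y.

>>> send_rows(increments=[0.012,-0.036,0,0,0,4.1,0.024,-0.072,0,0,0,8.2,0.036,-0.11,0,0,0,12.4,0.048,-0.148,0,0,0,16.5,0.06,-0.186,0,0,0,20.7], claw=0, force=20)

```text
clock: 1.77
eef_pos: [267.4, 454.5, 256.2]
orientation: [0.688, 0.726, 0.0, 0.0]
ft_force: [2.1, -0.1, -0.0]
width: 25.2
```

>>> send_rows(increments=[0.013,-0.038,0,0,0,0,0.026,-0.076,0,0,0,0,0.039,-0.114,0,0,0,0,0.052,-0.152,0,0,0,0,0.065,-0.19,0,0,0,0])

```text
clock: 2.18
eef_pos: [332.3, 264.5, 256.5]
orientation: [0.689, 0.724, 0.0, -0.0]
ft_force: [2.1, -0.6, 0.1]
width: 0.1
```

>>> send_rows(increments=[0.013,-0.038,0,0,0,0,0.026,-0.076,0,0,0,0,0.039,-0.114,0,0,0,0,0.052,-0.152,0,0,0,0,0.065,-0.19,0,0,0,0])

```text
clock: 2.6
eef_pos: [397.3, 74.4, 256.7]
orientation: [0.689, 0.724, 0.001, -0.0]
ft_force: [1.5, 1.7, -0.3]
width: 0.5
```

>>> send_rows(increments=[0.01,-0.025,0,0,0,0,0.02,-0.05,0,0,0,0,0.025,-0.07,0,0,0,0,0.028,-0.07,0,0,0,0,0.028,-0.07,0,0,0,0])

```text
clock: 3.02
eef_pos: [425.5, 5.8, 256.5]
orientation: [0.69, 0.724, 0.0, 0.0]
ft_force: [-0.6, 0.7, -0.6]
width: -0.3
```

```bash
python3 - <<'E'
from h import *
np.set_printoptions(precision=3,suppress=True)
s=status.read_state(); print(s)
for n in ['scene','side','wrist']: cam(n,n+'1.png')
E
```

```text
{'clock': 3.0167, 'joints': array([-0.698, -0.018,  0.536,  2.158,  0.011,  0.999,  1.45 ]), 'joint_velocities': array([-0.023, -0.007, -0.035,  0.013,  0.004,  0.002, -0.028]), 'joint_torque': array([  2.352, -32.924,   1.903, -43.543,   0.17 ,   0.036,   0.795]), 'eef_pos': array([425.542,   5.757, 256.472]), 'orientation': array([0.69 , 0.724, 0.   , 0.   ]), 'ft_force': array([-0.646,  0.743, -0.635]), 'moment': array([ 0.11 , -0.004,  0.012]), 'width': -0.27628714996517406}
```

View pics/wrist1.png

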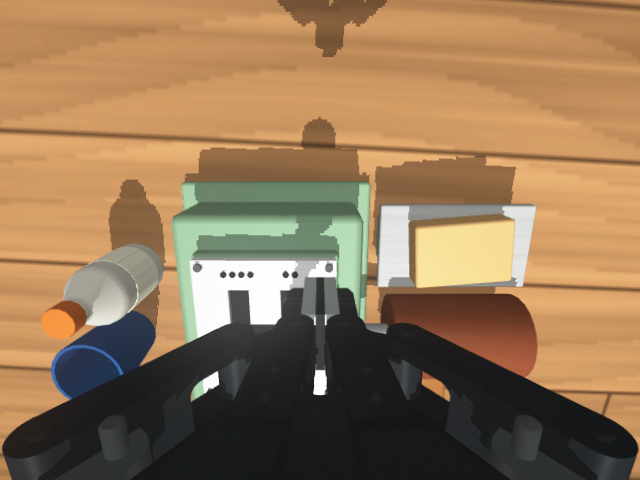

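View pics/side1.png

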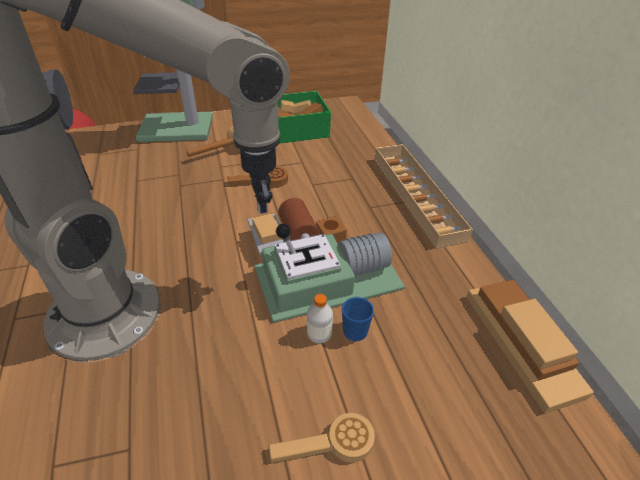

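The wrist view shows the shut fingertips just behind the knob, around (320,300). The finger linkages spread out further up, so I'll use only the finger ends and descend to TCP z=183, which puts the tip at 158.

>>> send_rows(increments=[0,-0.001,-0.02,0,0,0,0,-0.002,-0.04,0,0,0,0,-0.002,-0.06,0,0,0,0,-0.002,-0.073,0,0,0,0,-0.002,-0.073,0,0,0])

```text
clock: 3.58
eef_pos: [423.6, 5.1, 181.3]
orientation: [0.689, 0.725, -0.002, -0.001]
ft_force: [-0.0, -0.0, -0.1]
width: 0.0
```

```bash
python3 - <<'E'
from h import *
np.set_printoptions(precision=3,suppress=True)
s=status.read_state(); print(s['eef_pos'],s['ft_force'])
for n in ['scene','side','wrist']:
    c=cam(n,n+'2.png')
    print(n,proj(c,[425,4,158]),proj(c,[469,2,166]))
    if n!='wrist':
        s=cv2.resize(c['frame'][130:310,200:440],None,fx=3.3,fy=3.3,interpolation=cv2.INTER_CUBIC)
        cv2.imwrite('pics/%s2z.png'%n,s[:,:,::-1])
E
```

```text
[423.605   5.107 181.297] [-0.02  -0.039 -0.086]
scene [311.973 184.629] [309.749 195.162]
side [264.94  236.592] [282.565 231.636]
wrist [316.028 296.404] [307.018 390.369]
```

View pics/side2z.png

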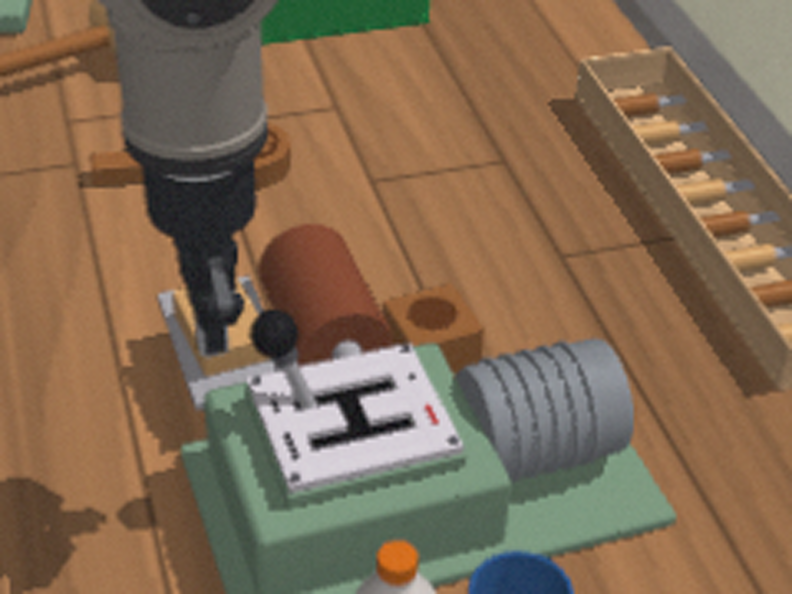

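View pics/wrist2.png

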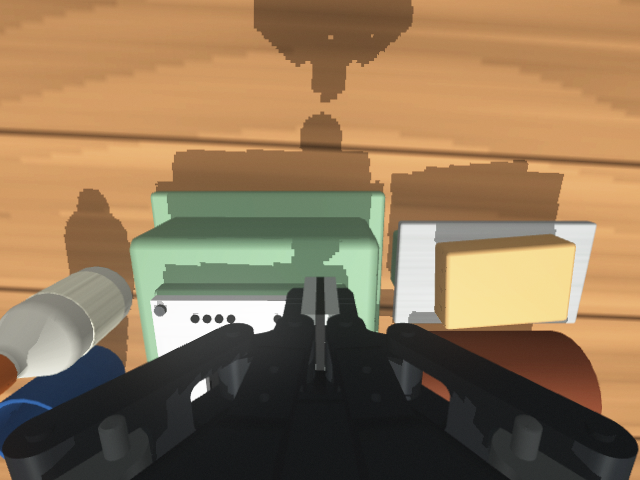

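View pics/scene2z.png

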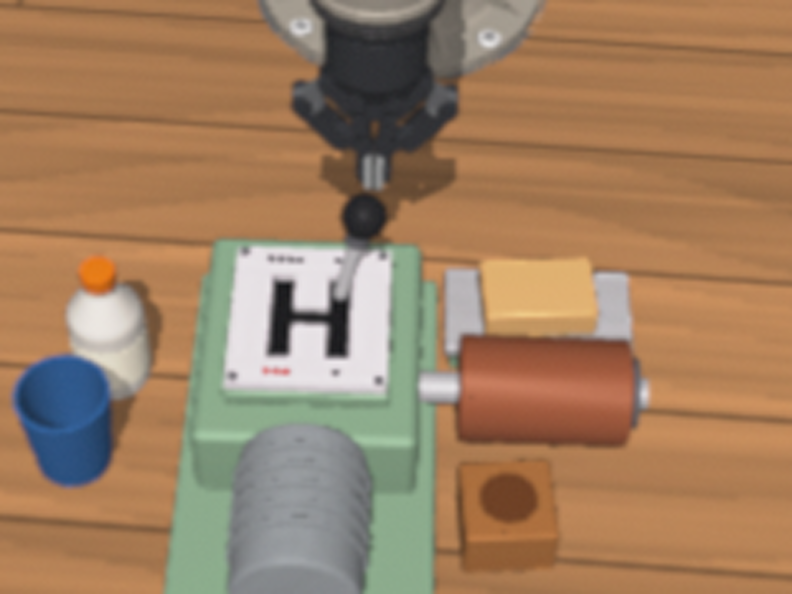

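Pictures agree: the fingertip sits behind the knob, on its centreline. Pushing forward in small steps.

>>> send_rows(increments=[0.005,0,0.001,0,0,0,0.009,0,0.002,0,0,0,0.013,0,0.002,0,0,0,0.017,0,0.002,0,0,0,0.02,0,0.002,0,0,0])

```text
clock: 4.15
eef_pos: [445.4, 4.4, 185.4]
orientation: [0.689, 0.724, -0.0, -0.0]
ft_force: [-3.9, 0.0, 1.9]
width: 0.3
```

>>> send_rows(increments=[0.003,0,0,0,0,0,0.006,0,0,0,0,0,0.009,0,0,0,0,0,0.012,0,0,0,0,0,0.015,0,0,0,0,0])

```text
clock: 4.57
eef_pos: [460.3, 4.4, 185.3]
orientation: [0.689, 0.724, -0.0, -0.0]
ft_force: [-3.8, 0.2, 1.7]
width: -0.3
```

```bash
cat >> h.py <<'E'
from scipy.optimize import least_squares
G=np.array([521.,-33.]); YAW=np.radians(2.9)
def knobpos(fa,lr):
    x=165*np.cos(lr)*np.sin(fa); y=-165*np.sin(lr)
    c,s=np.cos(YAW),np.sin(YAW)
    return np.array([G[0]+c*x-s*y,G[1]+s*x+c*y,14+165*np.cos(lr)*np.cos(fa)])
def knobpix(c,g):
    "dark/roundish blob fit near guess pixel using network mask"
    return [(r['pixel'],r['confidence']) for r in landmark_of('lever',c)[:2]]
def look(tag,g=(-.3,-.24)):
    np.set_printoptions(precision=1,suppress=True)
    s=status.read_state(); print('clock',s['clock'],'tcp',s['eef_pos'],'F',s['ft_force'])
    obs=[]
    for n in ['scene','side']:
        c=cam(n,n+tag+'.png')
        L=knobpix(n,g); print(n,L)
        obs.append((c,L))
        p=proj(c,knobpos(*g)); x0=int(np.clip(p[0]-60,0,519));y0=int(np.clip(p[1]-45,0,389))
        z=cv2.resize(c['frame'][y0:y0+90,x0:x0+120],None,fx=6,fy=6,interpolation=cv2.INTER_CUBIC)
        cv2.imwrite('pics/%s%sz.png'%(n,tag),z[:,:,::-1]); print('crop',n,x0,y0)
    return obs
E
python3 - <<'E'
from h import *
look('3',(-.2,-.24))
E
```

```text
clock 4.5667 tcp [460.3   4.4 185.3] F [-3.8  0.2  1.7]
scene [([310.0, 201.4], 0.75)]
crop scene 250 154
side [([291.8, 225.8], 0.65)]
crop side 229 183
```

View pics/side3z.png

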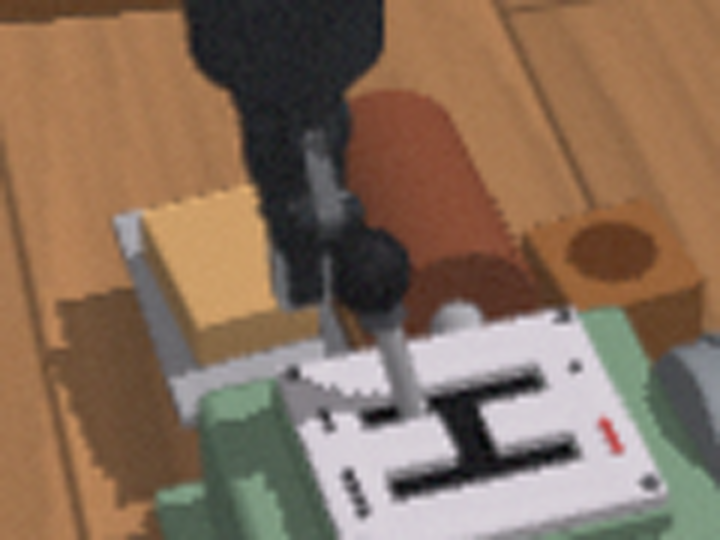

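View pics/scene3z.png

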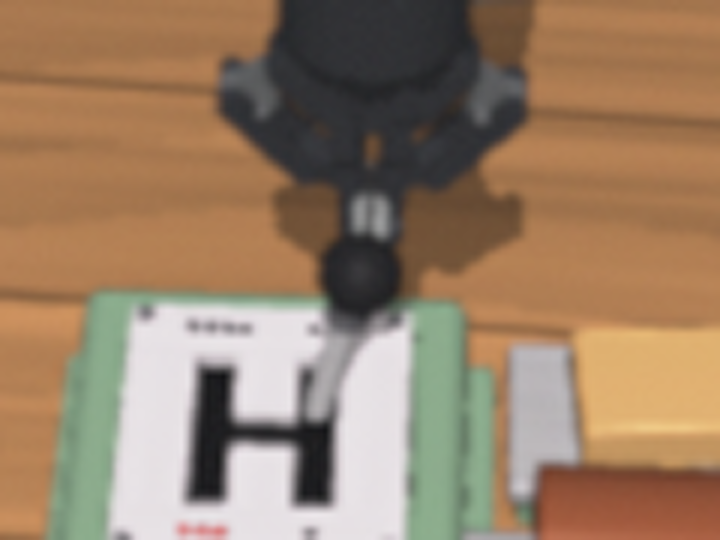

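```bash
cat >> h.py <<'E'
def tri(obs):
    "obs: list of (camera, pixel): closest point + (fa,lr) fit"
    A=np.zeros((3,3));b=np.zeros(3)
    for c,p in obs:
        d=rot(c)@ray(c,p); d/=np.linalg.norm(d); M=np.eye(3)-np.outer(d,d)
        A+=M; b+=M@np.array(c['position'],float)
    X=np.linalg.solve(A,b)
    f=lambda q: np.concatenate([proj(c,knobpos(*q))-p for c,p in obs])
    r=least_squares(f,[-.1,-.1]); 
    return X,r.x,r.fun
E
python3 - <<'E'
from h import *
np.set_printoptions(precision=3,suppress=True)
a,b=cam('scene'),cam('side')
X,q,f=tri([(a,[309.6,199.3]),(b,[290.6,227.9])])
print(X,q,f,knobpos(*q))
X,q,f=tri([(a,[309.69,195.56]),(b,[282.,232.])])
print('start',X,q,f,knobpos(*q))
print(knobpos(0,-.24))
E
```

```text
[489.415   3.113 172.974] [-0.187 -0.231] [-0.013  0.384 -0.164  0.239] [489.268   3.287 171.802]
start [468.064   2.2   164.281] [-0.323 -0.229] [ 0.037 -0.759  0.222 -0.381] [468.126   1.868 166.36 ]
[519.016   6.171 174.271]
```

The fit matches the contact geometry: knob x = TCP x + 29. To bring tilt_fa to 0, the TCP needs to reach x ≈ 490.

>>> send_rows(increments=[0.003,0,0,0,0,0,0.006,0,0,0,0,0,0.009,0.001,0,0,0,0,0.012,0.001,0,0,0,0,0.015,0.001,0,0,0,0])

```text
clock: 5.28
eef_pos: [475.5, 5.5, 185.3]
orientation: [0.689, 0.724, -0.0, 0.0]
ft_force: [-2.7, -0.3, 1.2]
width: -0.0
```

>>> send_rows(increments=[0.003,0,0,0,0,0,0.006,0,0,0,0,0,0.009,0.001,0,0,0,0,0.012,0.001,0,0,0,0,0.014,0.001,0,0,0,0])

```text
clock: 5.7
eef_pos: [489.5, 6.5, 185.3]
orientation: [0.689, 0.724, -0.0, 0.0]
ft_force: [-2.6, 0.0, 2.0]
width: 0.1
```

```bash
python3 - <<'E'
from h import *
look('4',(0,-.24))
E
```

```text
clock 5.7 tcp [489.5   6.5 185.3] F [-2.6  0.   2. ]
scene [([307.7, 207.0], 0.76)]
crop scene 249 163
side [([303.9, 222.4], 0.69)]
crop side 241 179
```

View pics/side4z.png

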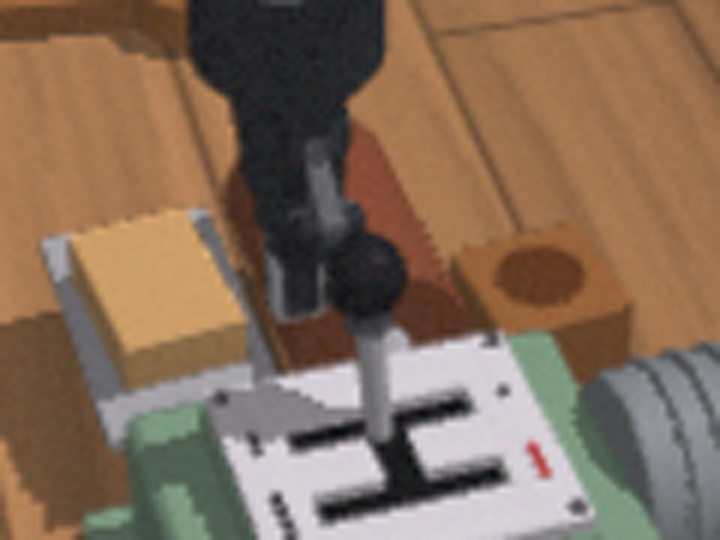

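View pics/scene4z.png

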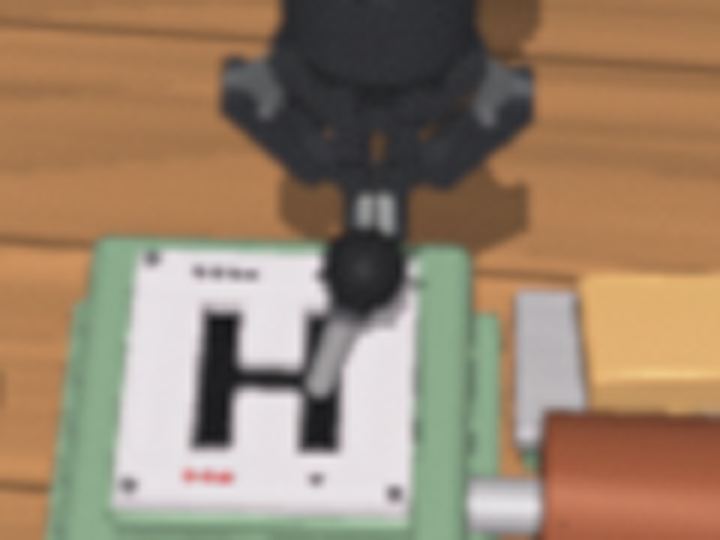

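```bash
python3 - <<'E'
from h import *
np.set_printoptions(precision=3,suppress=True)
a,b=cam('scene'),cam('side')
X,q,f=tri([(a,[309.6,207.6]),(b,[301.8,224.6])])
print(X,q,f,knobpos(*q))
print('passage',at_z(a,[293.6,225.8],108),at_z(b,[308.1,254.9],108), proj(a,[521,-33,108]),proj(b,[521,-33,108]))
# stick at plate scene (318,395), side (379,437)
print('stick',at_z(a,[249+318/6-.4,163+390/6-.4],108),at_z(b,[241+379/6-.4,179+435/6-.4],108),'expect',G+22*np.array([-.05,1]))
E
```

```text
[518.383   5.544 175.375] [-0.006 -0.237] [-0.038  0.315 -0.213  0.197] [518.145   5.672 174.379]
passage [523.379 -33.657 108.   ] [523.958 -35.423 108.   ] [293.959 225.086] [306.712 254.461]
stick [527.348 -13.119 108.   ] [516.914 -19.281 108.   ] expect [519.9 -11. ]
```

```bash
python3 - <<'E'
from h import *
np.set_printoptions(precision=1,suppress=True)
a,b=cam('scene'),cam('side')
for c,pts in ((a,[(245,185),(383,188),(232,310),(379,314)]),(b,[(257,313),(294,411),(405,283),(452,375)])):
    P=np.array([at_z(c,[200+x/3.3-.35,150+y/3.3-.35],108)[:2] for x,y in pts]); print(P,P.mean(0))
E
```

```text
[[461.3 -91.4]
 [454.6  16.6]
 [584.2 -85.3]
 [578.2  23.3]] [519.6 -34.2]
[[458.   21.7]
 [462.1 -87.7]
 [579.1  26.1]
 [584.1 -82.1]] [520.8 -30.5]
```

tilt_fa is about -0.01 and the lever is still on the left. I'll nudge it 1 mm further, back off, and go around to the knob's left.

>>> send_rows(increments=[0.001,0,0,0,0,0,0.001,0,0,0,0,0,-0.008,0,0,0,0,0,-0.018,0,0,0,0,0,-0.024,0,0,0,0,0])

```text
clock: 6.52
eef_pos: [463.5, 6.3, 185.1]
orientation: [0.689, 0.724, -0.0, -0.0]
ft_force: [-0.4, -0.1, 0.0]
width: 0.0
```

>>> send_rows(increments=[0,0.008,0,0,0,0,0,0.02,0,0,0,0,0,0.035,0,0,0,0,0,0.046,0,0,0,0,0,0.048,0,0,0,0])

```text
clock: 6.93
eef_pos: [465.1, 56.7, 185.4]
orientation: [0.688, 0.725, 0.0, -0.0]
ft_force: [-0.1, 0.1, 0.9]
width: 0.1
```

>>> send_rows(increments=[0.01,0,0,0,0,0,0.025,0,0,0,0,0,0.04,0,0,0,0,0,0.053,0,0,0,0,0,0.053,0,0,0,0,0])

```text
clock: 7.35
eef_pos: [520.7, 53.8, 185.4]
orientation: [0.69, 0.724, 0.0, 0.001]
ft_force: [-0.7, 0.2, 0.1]
width: -0.2
```

```bash
python3 - <<'E'
from h import *
look('5',(0,-.24))
E
```

```text
clock 7.35 tcp [520.7  53.8 185.4] F [-0.7  0.2  0.1]
scene [([308.1, 209.5], 0.52)]
crop scene 249 163
side [([308.6, 283.5], 0.56), ([302.1, 224.2], 0.55)]
crop side 241 179
```

View pics/side5z.png

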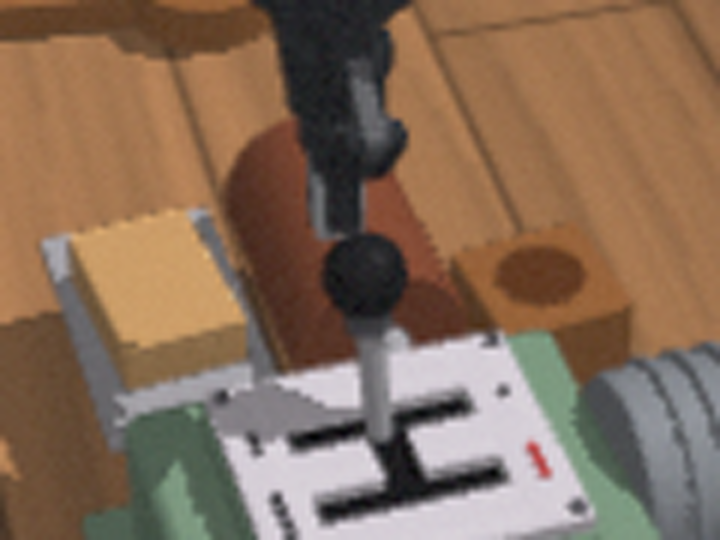

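View pics/scene5z.png

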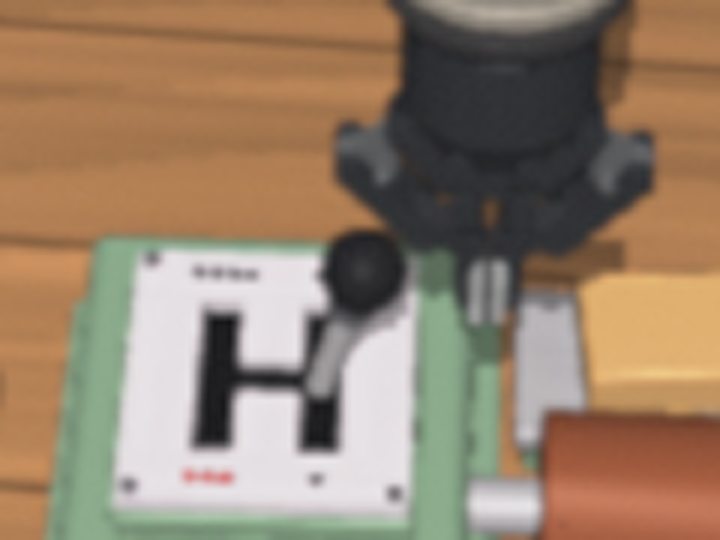

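The knob hasn't moved, and the finger is to its left. Pushing across, watching the force.

>>> send_rows(increments=[0,-0.004,0,0,0,0,0,-0.008,0,0,0,0,0,-0.012,0,0,0,0,0,-0.015,0,0,0,0,0,-0.018,0,0,0,0])

```text
clock: 7.97
eef_pos: [518.0, 35.9, 185.4]
orientation: [0.69, 0.724, 0.0, 0.0]
ft_force: [-0.7, -0.4, 0.0]
width: 0.1
```

>>> send_rows(increments=[0,-0.002,0,0,0,0,0,-0.004,0,0,0,0,0,-0.006,0,0,0,0,0,-0.008,0,0,0,0,0,-0.01,0,0,0,0])

```text
clock: 8.38
eef_pos: [518.2, 26.5, 185.4]
orientation: [0.689, 0.724, 0.0, 0.0]
ft_force: [0.5, 3.3, 2.8]
width: -0.2
```

```bash
python3 - <<'E'
from h import *
look('6',(0,-.2))
E
```

```text
clock 8.3833 tcp [518.2  26.5 185.4] F [0.5 3.3 2.8]
scene [([304.9, 208.2], 0.46)]
crop scene 247 162
side [([305.1, 223.7], 0.64)]
crop side 242 180
```

View pics/scene6z.png

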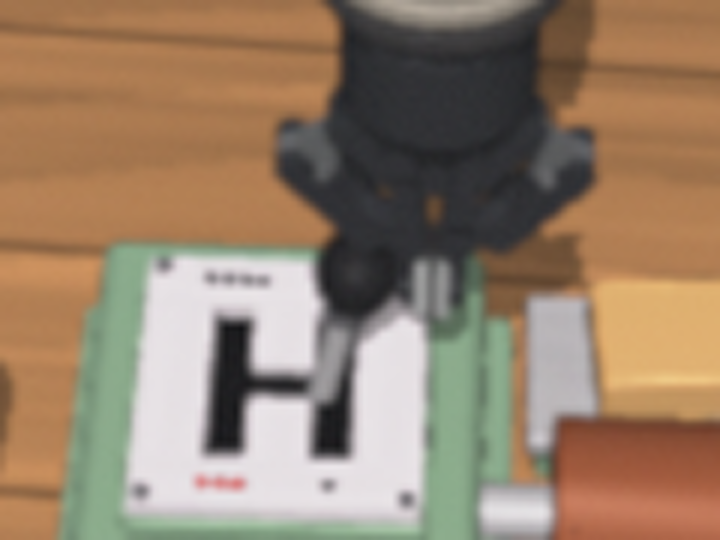

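View pics/side6z.png

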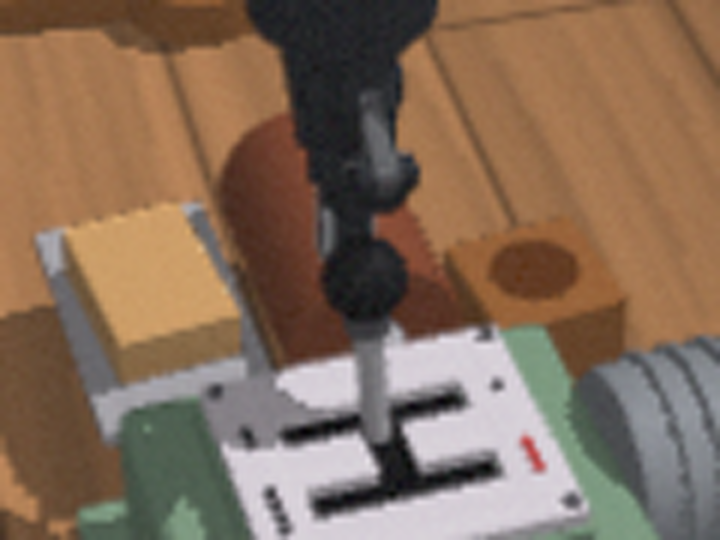

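The knob is moving right with only about 3 N, so I'll carry on.

>>> send_rows(increments=[0,-0.002,0,0,0,0,0,-0.004,0,0,0,0,0,-0.006,0,0,0,0,0,-0.008,0,0,0,0,0.001,-0.01,0,0,0,0])

```text
clock: 9.0
eef_pos: [518.9, 16.1, 185.3]
orientation: [0.689, 0.724, -0.0, -0.0]
ft_force: [-0.8, 2.3, 3.0]
width: 0.2
```

```bash
python3 - <<'E'
from h import *
look('7',(0,-.12))
a,b=cam('scene'),cam('side')
print(tri([(a,[306.1,207.6]),(b,[302.4,226.1])]))
E
```

```text
clock 9.0 tcp [518.9  16.1 185.3] F [-0.8  2.3  3. ]
scene [([302.4, 205.4], 0.72)]
crop scene 241 162
side [([305.8, 225.0], 0.61), ([308.4, 282.1], 0.17)]
crop side 244 183
(array([518.7,  -2.3, 176. ]), array([-0. , -0.2]), array([ 0.2, -0.2,  0.2,  0.1]))
```

View pics/scene7z.png

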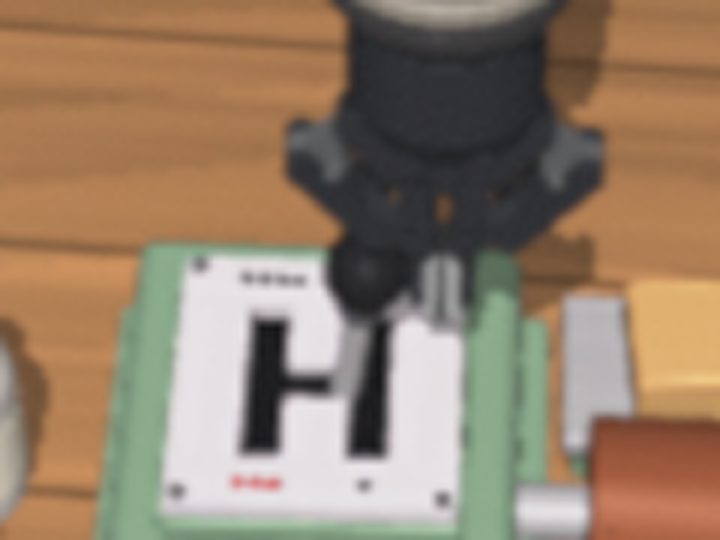

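View pics/side7z.png

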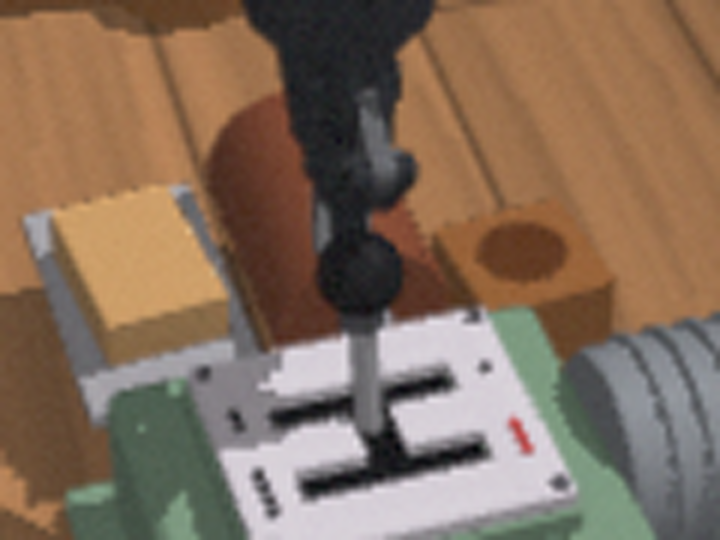

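Force stays around 2–3 N and the stick is in the cross passage. The finger-to-knob offset is about 29 mm, so the final TCP y should be about -40.

>>> send_rows(increments=[0,-0.003,0,0,0,0,0,-0.006,0,0,0,0,0.001,-0.009,0,0,0,0,0.001,-0.012,0,0,0,0,0.001,-0.015,0,0,0,0])

```text
clock: 9.72
eef_pos: [520.2, 1.0, 185.3]
orientation: [0.689, 0.724, 0.0, 0.0]
ft_force: [-0.1, 1.9, 1.1]
width: 0.0
```

>>> send_rows(increments=[0,-0.003,0,0,0,0,0,-0.006,0,0,0,0,0.001,-0.009,0,0,0,0,0.001,-0.012,0,0,0,0,0.001,-0.015,0,0,0,0])

```text
clock: 10.13
eef_pos: [521.1, -13.9, 185.3]
orientation: [0.689, 0.724, -0.0, -0.0]
ft_force: [-0.1, 2.1, 1.3]
width: 0.0
```

>>> send_rows(increments=[0,-0.003,0,0,0,0,0,-0.006,0,0,0,0,0,-0.009,0,0,0,0,0,-0.012,0,0,0,0,0,-0.015,0,0,0,0])

```text
clock: 10.55
eef_pos: [521.1, -28.9, 185.3]
orientation: [0.689, 0.724, 0.0, 0.0]
ft_force: [1.0, 1.8, -0.5]
width: 0.4
```

```bash
python3 - <<'E'
from h import *
look('8',(0,.17))
E
```

```text
clock 10.55 tcp [521.1 -28.9 185.3] F [ 1.   1.8 -0.5]
scene [([282.0, 205.5], 0.65)]
crop scene 221 161
side [([308.1, 239.7], 0.79)]
crop side 250 196
```

View pics/scene8z.png

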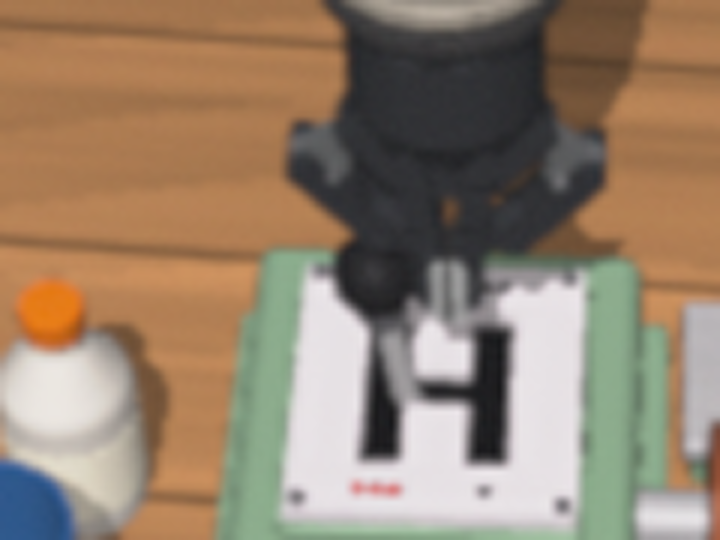

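View pics/side8z.png

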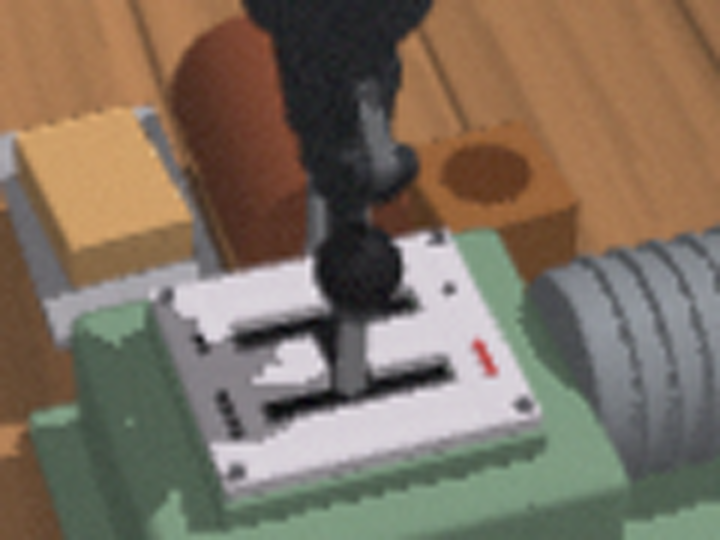

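>>> send_rows(increments=[0,-0.003,0,0,0,0,0,-0.006,0,0,0,0,0,-0.008,0,0,0,0,0.001,-0.01,0,0,0,0,0.001,-0.011,0,0,0,0])

```text
clock: 11.17
eef_pos: [522.0, -39.9, 185.2]
orientation: [0.69, 0.724, -0.0, -0.0]
ft_force: [-0.4, 1.5, -1.4]
width: -0.2
```

```bash
python3 - <<'E'
from h import *
look('9',(0,.22))
a,b=cam('scene'),cam('side')
np.set_printoptions(precision=3)
print(tri([(a,[283.3,206.8]),(b,[309.3,240.4])]))
E
```

```text
clock 11.1667 tcp [522.  -39.9 185.2] F [-0.4  1.5 -1.4]
scene [([287.8, 238.2], 0.68), ([276.7, 207.0], 0.65)]
crop scene 218 162
side [([314.2, 241.9], 0.52), ([326.9, 445.1], 0.21)]
crop side 251 199
(array([521.456, -57.246, 176.319]), array([-0.004,  0.149]), array([ 0.017, -0.361,  0.268, -0.055]))
```

View pics/scene9z.png

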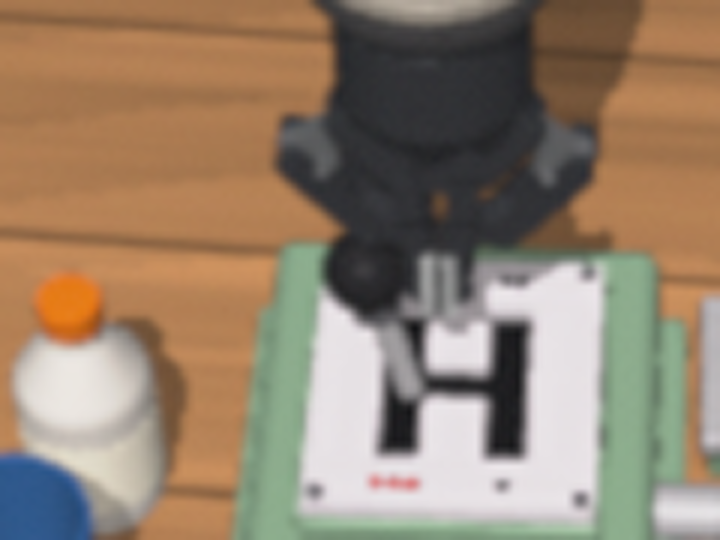

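View pics/side9z.png

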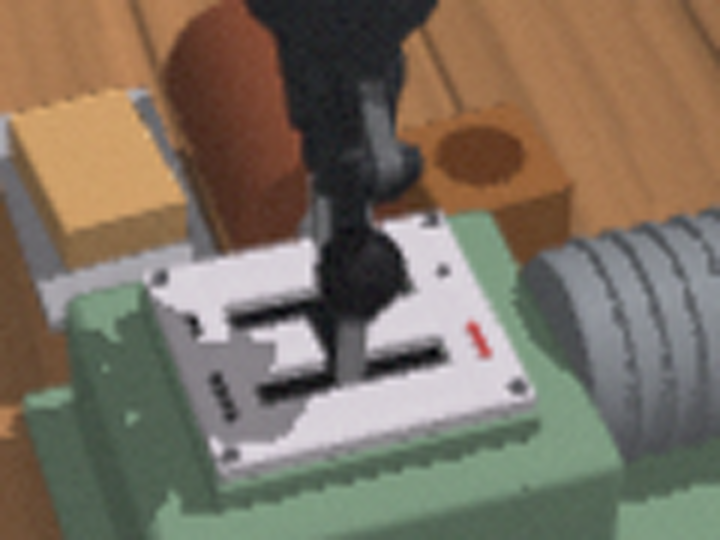

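```bash
python3 - <<'E'
from h import *
a,b=cam('scene'),cam('side')
np.set_printoptions(precision=3,suppress=True)
print(tri([(a,[278.8,206.8]),(b,[310.8,243.8])]),knobpos(.34,.24),knobpos(.3,.24),knobpos(0,.24))
E
```

```text
(array([521.92 , -68.333, 175.384]), array([-0.006,  0.215]), array([ 0.11 , -0.037,  0.061,  0.113])) [576.364 -69.467 165.096] [570.287 -69.774 167.113] [522.984 -72.171 174.271]
```

tilt_lr is about 0.215. I'll push 3 mm more to centre it in the right slot, then come away and go round behind the knob.

>>> send_rows(increments=[0,-0.002,0,0,0,0,0,-0.003,0,0,0,0,0,-0.003,0,0,0,0,0,0.004,0,0,0,0,0,0.012,0,0,0,0])

```text
clock: 11.98
eef_pos: [522.2, -27.6, 185.4]
orientation: [0.69, 0.724, -0.0, 0.0]
ft_force: [0.1, 0.2, 0.4]
width: -0.3
```

>>> send_rows(increments=[-0.004,0.002,0,0,0,0,-0.014,0.002,0,0,0,0,-0.026,0.002,0,0,0,0,-0.038,0.002,0,0,0,0,-0.046,0.002,0,0,0,0])

```text
clock: 12.4
eef_pos: [474.2, -25.7, 185.2]
orientation: [0.689, 0.724, -0.0, -0.0]
ft_force: [-1.2, 0.3, 0.2]
width: 0.2
```

>>> send_rows(increments=[-0.002,-0.008,0,0,0,0,-0.002,-0.02,0,0,0,0,-0.002,-0.034,0,0,0,0,-0.002,-0.044,0,0,0,0,-0.002,-0.044,0,0,0,0])

```text
clock: 12.82
eef_pos: [474.0, -71.9, 185.5]
orientation: [0.69, 0.723, 0.0, 0.0]
ft_force: [0.4, 0.1, -0.2]
width: 0.1
```

```bash
python3 - <<'E'
from h import *
look('10',(0,.24))
E
```

```text
clock 12.8167 tcp [474.  -71.9 185.5] F [ 0.4  0.1 -0.2]
scene [([277.2, 207.9], 0.78)]
crop scene 217 162
side [([311.2, 242.2], 0.66)]
crop side 251 200
```

View pics/scene10z.png

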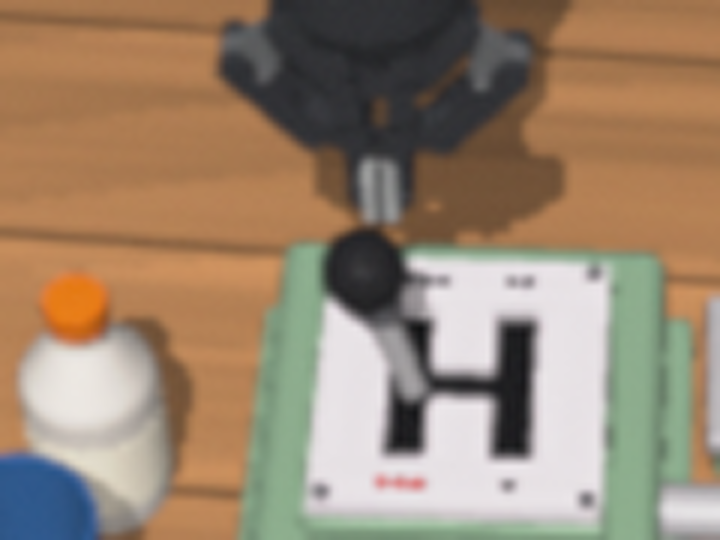

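View pics/side10z.png

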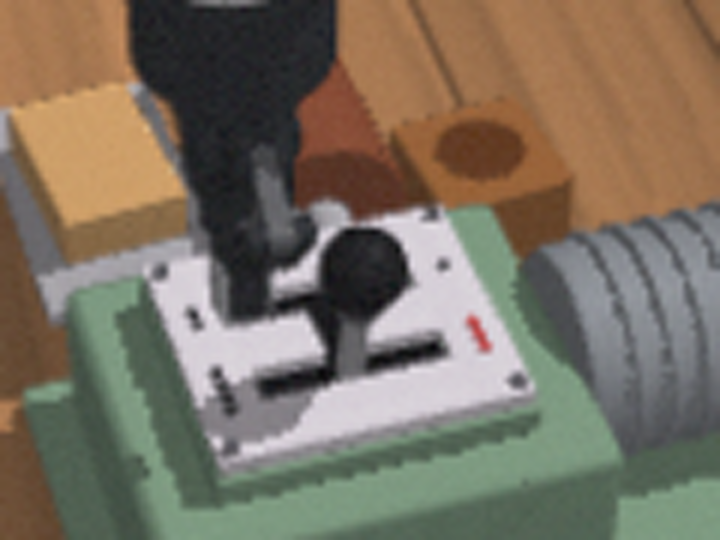

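The knob is in line with the right slot and the finger is behind it. Pushing forward, lowering a few mm because the knob sinks toward the slot end.

>>> send_rows(increments=[0.005,0,-0.001,0,0,0,0.01,0,-0.002,0,0,0,0.014,0,-0.003,0,0,0,0.018,0,-0.004,0,0,0,0.022,0,-0.004,0,0,0])

```text
clock: 13.43
eef_pos: [496.4, -69.5, 180.9]
orientation: [0.689, 0.724, -0.0, -0.0]
ft_force: [-2.3, 0.6, 1.3]
width: -0.1
```

>>> send_rows(increments=[0.003,0,0,0,0,0,0.006,0,0,0,0,0,0.009,0,0,0,0,0,0.012,0.001,0,0,0,0,0.015,0.001,0,0,0,0])

```text
clock: 13.85
eef_pos: [511.3, -68.5, 181.3]
orientation: [0.689, 0.724, -0.0, 0.0]
ft_force: [-0.7, 0.1, 1.2]
width: -0.3
```

>>> send_rows(increments=[0.003,0,0,0,0,0,0.006,0,0,0,0,0,0.009,0,0,0,0,0,0.012,0.001,0,0,0,0,0.015,0.001,0,0,0,0])

```text
clock: 14.27
eef_pos: [526.3, -67.5, 181.2]
orientation: [0.689, 0.724, -0.0, -0.0]
ft_force: [-1.6, -1.0, -1.7]
width: -0.1
```

```bash
python3 - <<'E'
from h import *
look('11',(.2,.24))
E
```

```text
clock 14.2667 tcp [526.3 -67.5 181.2] F [-1.6 -1.  -1.7]
scene [([276.0, 218.8], 0.68)]
crop scene 216 173
side [([325.9, 240.2], 0.52)]
crop side 264 198
```

View pics/scene11z.png

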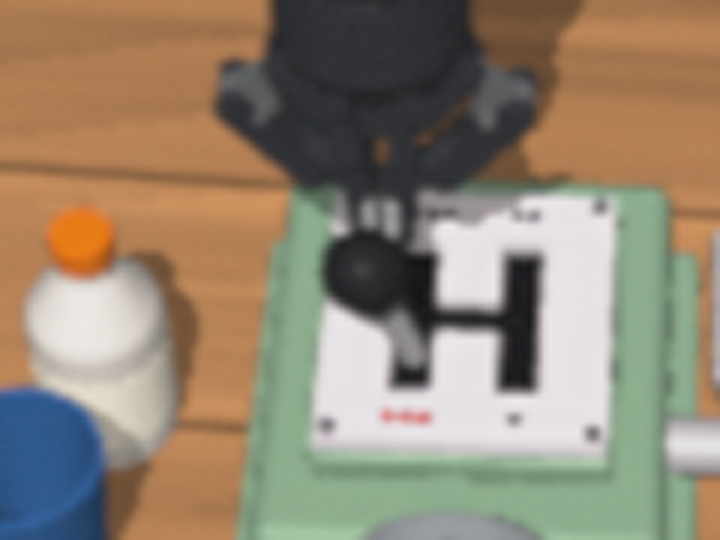

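View pics/side11z.png

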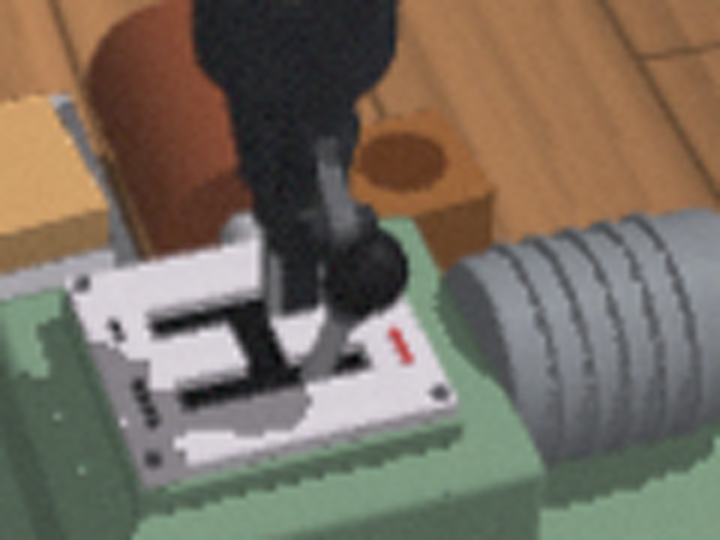

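It's going into the third slot as intended.

>>> send_rows(increments=[0.003,0,0,0,0,0,0.006,0,0,0,0,0,0.009,0,0,0,0,0,0.012,0,0,0,0,0,0.015,0,0,0,0,0])

```text
clock: 14.88
eef_pos: [541.4, -67.5, 181.3]
orientation: [0.689, 0.724, -0.0, -0.0]
ft_force: [-1.6, 0.9, -0.8]
width: 0.0
```

>>> send_rows(increments=[0.001,0,0,0,0,0,0.001,0,0,0,0,0,0.002,0,0,0,0,0,0.003,0,0,0,0,0,0.003,0,0,0,0,0])

```text
clock: 15.3
eef_pos: [544.2, -67.6, 181.3]
orientation: [0.689, 0.724, -0.0, 0.0]
ft_force: [-2.8, 0.8, -1.3]
width: -0.0
```

```bash
python3 - <<'E'
from h import *
look('12',(.3,.24))
E
```

```text
clock 15.3 tcp [544.2 -67.6 181.3] F [-2.8  0.8 -1.3]
scene []
crop scene 215 179
side [([330.2, 239.9], 0.73), ([306.8, 280.3], 0.56)]
crop side 270 198
```

View pics/scene12z.png

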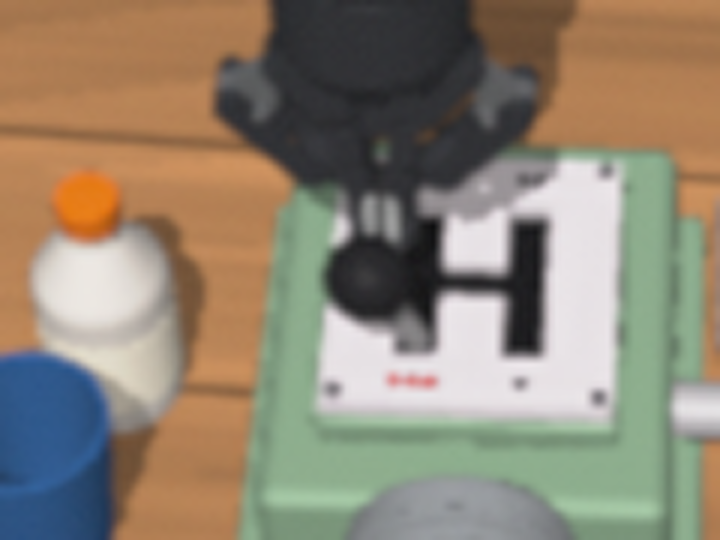

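View pics/side12z.png

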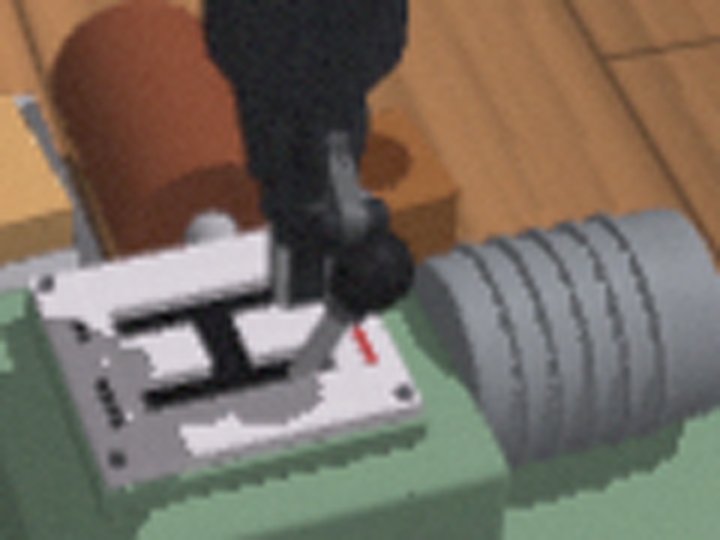

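>>> send_rows(increments=[0.0003,0,0,0,0,0,0.0006,0,0,0,0,0,0.001,0,0,0,0,0,0.001,0,0,0,0,0,0.001,0,0,0,0,0])

```text
clock: 15.92
eef_pos: [545.1, -67.6, 181.3]
orientation: [0.689, 0.724, -0.0, 0.0]
ft_force: [-1.1, 0.1, -1.3]
width: 0.4
```

```bash
python3 - <<'E'
from h import *
a,b=cam('scene'),cam('side')
np.set_printoptions(precision=3,suppress=True)
print(status.read_state()['ft_force'],tri([(a,[215+369/6-.4,179+278/6-.4]),(b,[270+371/6-.4,198+271/6-.4])]))
E
```

```text
[-1.818 -0.442 -0.352] (array([572.562, -69.036, 167.635]), array([0.313, 0.234]), array([ 0.157,  0.158, -0.166,  0.231]))
```

At 544 the fit gave tilt_fa 0.31–0.32, with no stop felt yet. Easing on in half-millimetre steps.

>>> send_rows(increments=[0.0003,0,0,0,0,0,0.0006,0,0,0,0,0,0.001,0,0,0,0,0,0.001,0,0,0,0,0,0.001,0,0,0,0,0])

```text
clock: 16.43
eef_pos: [546.1, -67.6, 181.3]
orientation: [0.689, 0.724, -0.0, 0.0]
ft_force: [-1.3, -0.1, -1.8]
width: -0.3
```

>>> send_rows(increments=[0.0002,0,0,0,0,0,0.0004,0,0,0,0,0,0.0005,0,0,0,0,0,0.0006,0,0,0,0,0,0.0006,0,0,0,0,0])

```text
clock: 16.85
eef_pos: [546.7, -67.6, 181.3]
orientation: [0.689, 0.724, -0.0, 0.0]
ft_force: [-1.2, 0.9, -0.2]
width: 0.1
```

>>> send_rows(increments=[0.0002,0,0,0,0,0,0.0004,0,0,0,0,0,0.0006,0,0,0,0,0,0.0006,0,0,0,0,0,0.0006,0,0,0,0,0])

```text
clock: 17.27
eef_pos: [547.3, -67.5, 181.3]
orientation: [0.689, 0.724, -0.0, 0.0]
ft_force: [-2.0, 1.0, -0.8]
width: -0.1
```

>>> send_rows(increments=[0.0002,0,0,0,0,0,0.0004,0,0,0,0,0,0.0006,0,0,0,0,0,0.0006,0,0,0,0,0,0.0006,0,0,0,0,0])

```text
clock: 17.68
eef_pos: [547.9, -67.6, 181.3]
orientation: [0.689, 0.724, -0.0, -0.0]
ft_force: [-1.8, 0.4, -1.8]
width: -0.2
```

```bash
python3 - <<'E'
from h import *
look('13',(.33,.24))
E
```

```text
clock 17.6833 tcp [547.9 -67.6 181.3] F [-1.8  0.4 -1.8]
scene [([276.1, 226.8], 0.47)]
crop scene 215 181
side [([334.7, 240.3], 0.56)]
crop side 272 198
```

View pics/side13z.png

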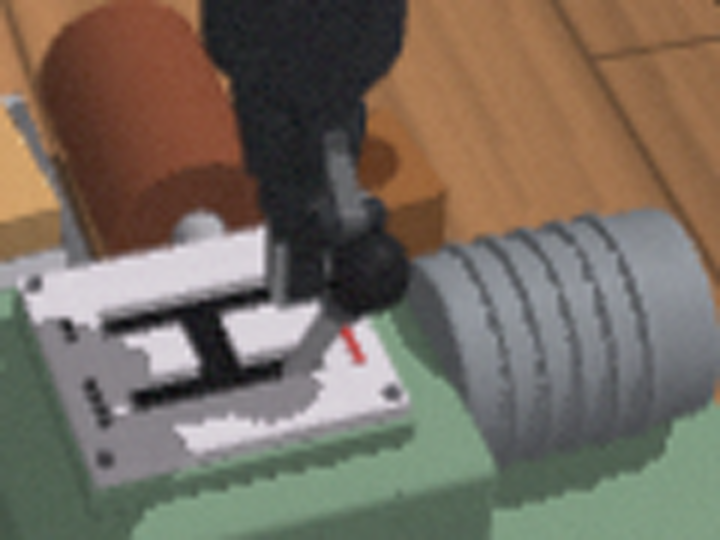

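View pics/scene13z.png

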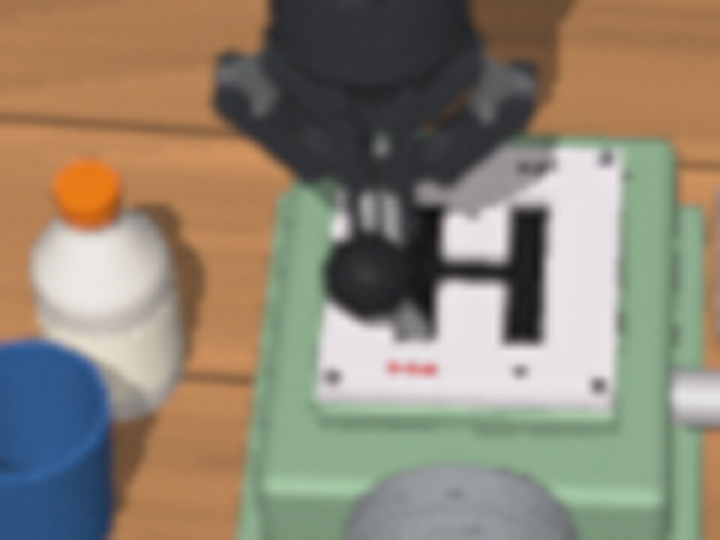

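>>> send_rows(increments=[0.0002,0,0,0,0,0,0.0004,0,0,0,0,0,0.0006,0,0,0,0,0,0.0007,0,0,0,0,0,0.0007,0,0,0,0,0])

```text
clock: 18.3
eef_pos: [548.6, -67.6, 181.3]
orientation: [0.689, 0.724, -0.0, 0.0]
ft_force: [-2.0, 0.5, -1.2]
width: -0.1
```

```bash
python3 - <<'E'
from h import *
a,b=cam('scene'),cam('side')
np.set_printoptions(precision=3,suppress=True)
print(status.read_state()['ft_force'],tri([(a,[215+369/6-.4,181+277/6-.4]),(b,[272+368/6-.4,198+273/6-.4])]))
E
```

```text
[-1.357 -0.293 -0.519] (array([576.425, -68.71 , 165.433]), array([0.34 , 0.235]), array([ 0.001,  0.05 , -0.055,  0.015]))
```

>>> send_rows(increments=[0.0002,0,0,0,0,0,0.0004,0,0,0,0,0,0.0006,0,0,0,0,0,0.0007,0,0,0,0,0,0.0007,0,0,0,0,0])

```text
clock: 18.82
eef_pos: [549.2, -67.6, 181.3]
orientation: [0.689, 0.724, -0.0, -0.0]
ft_force: [-3.2, -0.1, -1.4]
width: -0.3
```

>>> send_rows(increments=[0.0002,0,0,0,0,0,0.0004,0,0,0,0,0,0.0006,0,0,0,0,0,0.0007,0,0,0,0,0,0.0007,0,0,0,0,0])

```text
clock: 19.23
eef_pos: [549.9, -67.6, 181.2]
orientation: [0.689, 0.724, -0.0, -0.0]
ft_force: [-3.3, 0.6, -2.8]
width: 0.3
```

The fit now puts tilt_fa at or near the 0.34 stop, with force rising slightly, so that's enough. I'll back off straight to the rear and up.

>>> send_rows(increments=[-0.003,0,0,0,0,0,-0.012,0,0,0,0,0,-0.026,0,0,0,0,0,-0.044,0,0,0,0,0,-0.06,0,0,0,0,0])

```text
clock: 19.65
eef_pos: [488.9, -67.8, 181.4]
orientation: [0.69, 0.724, 0.0, 0.0]
ft_force: [-0.5, -0.2, 0.8]
width: -0.1
```

>>> send_rows(increments=[-0.01,0,0.015,0,0,0,-0.02,0,0.035,0,0,0,-0.025,0,0.055,0,0,0,-0.025,0,0.07,0,0,0,-0.025,0,0.07,0,0,0])

```text
clock: 20.07
eef_pos: [465.8, -67.8, 254.2]
orientation: [0.69, 0.724, 0.002, 0.001]
ft_force: [1.9, 0.3, -0.0]
width: 0.2
```

```bash
python3 - <<'E'
from h import *
look('14',(.33,.24))
E
```

```text
clock 20.0667 tcp [465.8 -67.8 254.2] F [ 1.9  0.3 -0. ]
scene [([277.3, 226.1], 0.57), ([221.5, 269.6], 0.56)]
crop scene 215 181
side [([334.6, 242.1], 0.78)]
crop side 272 198
```

View pics/side14z.png

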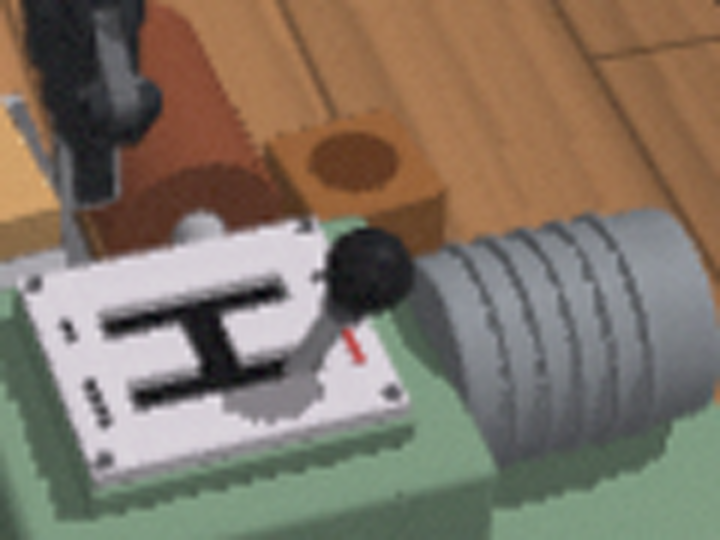

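View pics/scene14.png

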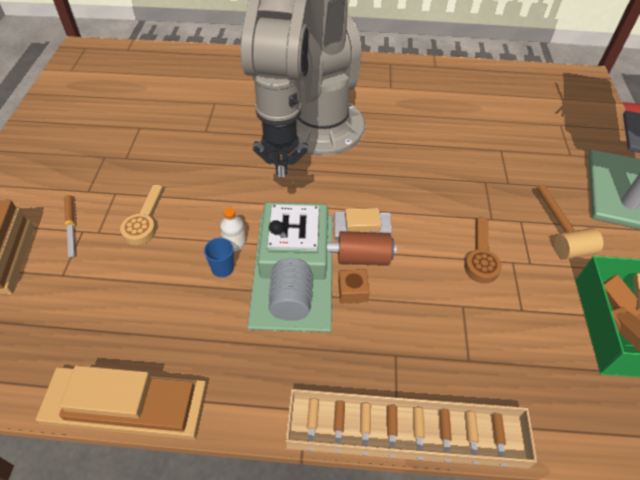

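View pics/scene14z.png

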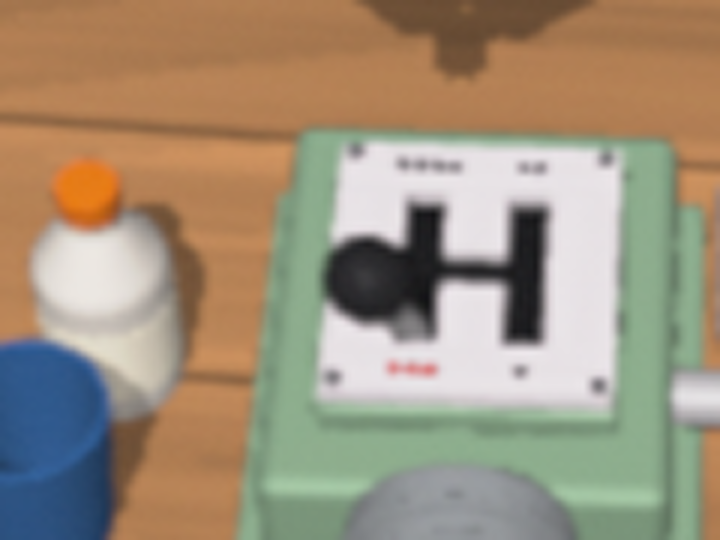

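The stick stands at the front end of the third slot by the red dimples, and the other things haven't moved. I'll do one last fit, then hand in.

```bash
python3 - <<'E'
from h import *
a,b=cam('scene'),cam('side')
np.set_printoptions(precision=3,suppress=True)
X,q,f=tri([(a,[215+368/6-.4,181+279/6-.4]),(b,[272+371/6-.4,198+270/6-.4])])
s=status.read_state();print(X,q,f,s['ft_force'],abs(s['joint_velocities']).max())
if q[0]>.31 and q[1]>.18: print(order.close_job())
E
```

```text
[577.919 -68.654 166.39 ] [0.347 0.233] [ 0.299  0.161 -0.185  0.41 ] [ 0.213 -0.649 -0.14 ] 0.004342414568235104
the job is handed in; nothing more can be done
None
```

I put the drum sander into third gear and handed the job in at about 20 s of the 51 s allowed. With the fingers shut, I pushed the knob forward out of the second slot to the middle. I then pushed it right through the cross passage, and finally forward into the third slot.

**Lever:** the last two-camera fit gives tilt_fa about 0.35 rad (over 0.29 needed, stop at 0.34) and tilt_lr about 0.23 rad (over 0.15 needed). The fit's error is roughly 0.015 rad. The pictures show the stick at the front end of the right slot, by the red dimples.

**Force:** wrist force read 5 N or less after every push, far under the 30 N limit. I felt only a slight rise at the end and never a hard stop, so "fully home" rests mainly on the camera fit.

**Clear of the lever:** the hand is raised and about 110 mm behind the knob, at rest. In the last picture the moulds, tin, glue, block and blank look where they were; I did not measure them.

**Checks that disagreed:** my estimates of the gate's middle differed by up to 4 mm in x. The plate outline and screws gave 520–521 mm, and the passage itself gave 523.5 mm. I used 521 mm, with a 1 mm nudge before crossing, and the lever went across freely. The network's slot3 point was about 10 mm off in the scene view, so I did not use it.

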